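# Press the third turning blank home in the bundling cradle

### The arm

A 6-joint arm with a two-finger parallel gripper is mounted at the origin on the work surface. World frame = base frame: x ahead of the robot, y to its left, z up, the work surface at z = 0. Lengths are in m, angles in rad, forces in N, time in s.
With the tool pointing down it reaches from about 0.35 to 0.875 m from the base axis. Payload 4.2 kg.
Tool frame: the origin (TCP) lies on the centre line of the jaws, within the pads' length; the fingertips stand r.nose_length ahead of it and the grasp point (between the pads) lies 8 mm behind it (r.nose_length is the distance from the TCP to the fingertips, in m); z points along the fingers, y is the line along which they close (so a half turn about z gives the same grasp; the last joint's range is limited). The gripper opens to 87 mm and grips with 3 to 60 N. Pads are 19 mm wide; open, the fingers measure 117 mm over their backs; the gripper's body (75 mm by 190 mm) begins 51 mm behind the grasp point.
Start: joints at [1.569, 0.385, 0.008, 0, -1.194, -0.259], TCP at [0.161, 0.604, 0.234] pointing down, gripper open.
Joint ranges: [-3.14, 3.14], [-1.21, 2.06], [-1.07, 1.41], [-3.16, 2.05], [-2.99, -0.16], [-3.1, 3.1]. Speed limits (rad/s): [2.79, 2.79, 3.14, 3.14, 3.14, 3.14].

### API

Orientations are given as a unit quaternion [w, x, y, z].
In Python, from plant import r, vision gives the robot as it stands. The module is installed in compiled form; this text tells all that it offers.
- The arm moves only by the tool arm_command, never from a script. Its argument "plan" is a list of rows, each a list of 5 numbers: the shift along the tool's x, y, z in m, then the turn about the tool's z in degrees, then the opening, from 0 (shut) to 1 (fully open). A call has 1 to 12 rows; each row shifts and turns the commanded pose from where the row before left it, along the tool's axes as they then stand; what a row does not reach is not made up. A row lasts 1/8 s, in which the tool goes at most 62.5 mm and 10.7 degrees, less where a joint would pass 70% of its speed; a pose out of reach is approached as far as the arm can. A call is refused whole if a number of a shift passes 0.0625 or a number of a turn 10.7, either way. A call with a gripper value outside its range is refused whole. The fingers move at their own pace and stop on an object; the grip force is fixed at half the most. Time passes only in rows, so rows that do not move let the fingers close. It gives the time, the measured TCP pose, the force, the opening and the grip force at its end, in the units of the state.
- r.read_state(): the state, without advancing time (a new reading comes with each control period).
- vision.snapshot(name): name is "scene" or "top" or "wrist"; returns the picture (384x512x3 uint8, blue, green, red); there is no depth.
- vision.camera_model(name): a dict with "mtx" (3x3 intrinsics, pixels), "rvec" (rotation vector, rad) and "tvec" (3), from world to camera coordinates, as OpenCV has them; the wrist camera has in their place "tool_from_camera" (4x4, takes a point from camera to tool coordinates, whose origin is the TCP and whose axes are the flange's). Camera axes: x right, y down, z forward; pixel columns grow to the right and rows downward; lengths in m; the calibration is good to about 2 mm. The wrist camera is an equidistant fisheye: a pixel r from the principal point sees the ray r / f radians off the axis. A picture is of the moment at which its call begins: read the wrist's pose just before it. camera_model takes no time and is no camera call.
- r.job_done(): hands the job in; it is judged then, once.
Trained networks look in the newest picture that a camera, given by its name, has taken for a name from the list of things; names that differ only in an ending like _2 or _b are one class to them, and where a whole thing is asked for, a point or a joint stands for the part that bears it (a point fixed in the world has none). Each returns a list of dicts, best first, with "confidence" (0 to 1); they miss things now and then, are a little off and sometimes report something else, mostly with a low value. They report only what shows in the picture. A call takes as long as a camera call. They do not tell look-alikes from the thing itself.
- vision.spot_in(name, camera): "bbox" ([left, top, right, bottom] in pixels, round what is visible of it).
- vision.outline_of(name, camera): "region" (384x512 bool, what is visible of it) and "bbox" ([left, top, right, bottom] in pixels, round what is visible of it).
- vision.place_of(name, camera): "location" ([column, row] in pixels: a listed point, or the origin of a listed thing).
The state is a dict: "t": time; "qpos": joint angles; "joint_velocities": joint speeds; "joint_efforts": joint torques, N m; "eef_pos": TCP position; "eef_rot": TCP orientation; "force": force on the tool from outside, world axes, zero at the start; "torque": the same for the moment, N m; "grip_width": finger opening in m; "grasp_force": force on a finger pad.
Only numpy, scipy, OpenCV 4.12 (cv2) and the standard library are available. Lean on these libraries where they do the work, as an engineer would, in place of code of your own. Each camera call takes 0.05 s, during which the arm holds its last target. There are 200 camera calls.

### The job

Find the loose round wooden blank that matches the two already lying side by side in the bundling cradle, and lay it lengthwise on top of them in the gap between the two, clear of the sprung plunger. Then slide it along the gap against the plunger until its end meets the grey stop plate firmly, without ramming it, and finish while still holding it pressed there for the strap: do not let go. Leave the two lower blanks in their places in the cradle and everything else on the bench undisturbed.

Things in the scene. Friction and masses are not known exactly. Their poses are not given: they have to be found in the camera images.
- blank: the loose round blank to be laid on top: pale wood cylinder, 40 mm diameter, 140 mm long, about 0.12 kg, lying on the bench among two other pieces of pale wood. Origin at its centre (20 mm above the bench), x along its length (either way round); it may have rolled about x
- cradle: bundling cradle fixed to the bench: aluminium base plate 220 x 104 x 12 mm, origin at the centre of its underside (on the bench), x along its length towards the stop plate (the pressing direction), z up. Side rails 82 mm apart, their tops 34 mm over the bench, and a low lip behind the free ends hold the two lower blanks, whose tops are 52 mm over the bench
- stop: the hard stop: grey upright plate across the +x end of the cradle, 18 mm thick, 90 mm wide, its top 96 mm above the bench. Its origin is at the bench on the middle of its flat face looking to -x of the cradle, 90 mm from the cradle's origin. Behind it the barrel of the spring, 30 mm diameter, 40 mm long
- plunger (a joint): how far the sprung plunger is pushed in, in m: 0 out at rest, 0.014 when its tip is flush with the stop plate's face, as when the blank's end meets the plate. The spring pushes back with about 3 N at first and 10 N when flush, and throws the blank back out if let go
- plunger_tip (a point): middle of the tip of the plunger, a steel pin of 16 mm diameter which at rest stands 14 mm out of the stop plate's face towards -x of the cradle, on the line of the saddled blank's axis
- gap_top (a point): point fixed to the cradle, axes as the cradle: where the centre of the top blank is when fully home (cradle x = 20, y = 0, z = 66.4 mm). A blank lying in the gap has its axis along x at y = 0, z = 66.4 mm; it first touches the plunger with its centre at cradle x = 6 mm; laid with its centre at x = -20 mm it is well supported and clear of the plunger
- low_a: one of the two lower blanks, same as the loose one (40 mm diameter, 140 mm long), loose in the cradle on its +y side, one end near the stop plate. Origin at its centre, x along its length
- low_b: the other lower blank, on the cradle's -y side, else the same
- square_blank: bystander: square pale wood blank 40 x 40 x 140 mm lying on the bench, origin at the centre of its underside, x along its length
- short_blank: bystander: shorter round pale wood blank, 40 mm diameter but only 85 mm long, lying on the bench, origin at its centre, x along its length
- wax_jar: bystander: jar, 68 mm diameter, 65 mm high, origin at the centre of its underside
- faceplate: bystander: dark steel lathe faceplate, 100 mm disc with a hub, 40 mm high, origin at the centre of its underside
- gouge: bystander: turning gouge lying on the bench, dark wood handle and steel blade, 373 mm long, 30 mm thick, origin under the handle 120 mm from the butt, x towards the blade
- sanding_block: bystander: cork sanding block 70 x 110 x 34 mm, origin at the centre of its underside
There are look-alikes about, which are no part of the job. Leave any green look-alike of the blank alone.

How it is judged:
On the way, in this order (a step that is already met when the one before it is completed fails the run):
1. the matching blank lies on the two lower ones in the gap, the plunger not yet pushed in (y of blank in the frame of cradle between -0.006 and 0.006 m and z of blank in the frame of cradle between 0.061 and 0.071 m and angle between the x axis of blank and the x axis of cradle, either way round below 0.12 rad and value of joint plunger below 0.005 m and (contact force between blank and low_a above 0.05 N or contact force between blank and low_b above 0.05 N)), for 0.2 s.
2. the blank pushes the plunger in until its end presses on the stop plate (y of blank in the frame of cradle between -0.006 and 0.006 m and z of blank in the frame of cradle between 0.061 and 0.071 m and angle between the x axis of blank and the x axis of cradle, either way round below 0.12 rad and value of joint plunger above 0.0122 m and contact force between blank and stop above 1 N and contact force between the fingers and blank above 1 N), for 0.2 s.
At the end, for the whole second after the job is handed in: Fingers still hold the blank (over 1 N) in the gap over the two lower blanks (within 6 mm sideways, 5 mm in height, 0.12 rad), plunger pushed in over 12.2 mm, blank pressing on the stop plate with over 1 N; both lower blanks still in place in the cradle (within about 8 mm) (all of step 2 and z of low_a in the frame of cradle between 0.028 and 0.037 m and x of each of low_a, low_b in the frame of cradle above 0.01 m and z of low_b in the frame of cradle between 0.028 and 0.037 m); the arm keeps its last pose, push and grip.
It fails at once if the stop plate is rammed (over 60 N) (contact force between blank and stop above 60 N).
It fails at once if a bystander is moved by more than 40 mm (distance of any of square_blank, short_blank, wax_jar, faceplate, gouge, sanding_block from where it was at the start of the episode above 0.04 m).
It also fails if it takes over 45 s, if anything falls off the work surface, if the arm or the gripper's body presses on something with over 40 N, if the wrist force passes 120 N, or if a joint passes its speed limit or range.

## Working session

There is one attempt and no reset: what is moved stays moved. The work goes in short steps, Python scripts to look and compute and a tool call to move; the robot and the scene stay as the last step left them, time stands still between calls to the robot, and variables do not carry over. Pictures are saved under pics/ and viewed, at most 10 in all, crops included, and the job is handed in when it is done.

Besides the shell and the picture viewer there is one more tool, called after "Emit:" as a command line: name --pt "numbers of a row" for each row, then --argument value for the rest. arm_command: Moves the arm, as the interface text tells. Its arguments: {"type":"object","properties":{"plan":{"type":"array","items":{"type":"array","items":{"type":"number"}}}},"required":["plan"]}

```bash
mkdir -p pics
python3 - <<'E'
from plant import r, vision
import cv2, numpy as np
s=r.read_state(); print(s['t'],s['eef_pos'],s['eef_rot'],r.nose_length,s['grip_width'])
for c in ["scene","top"]:
    im=vision.snapshot(c); cv2.imwrite(f"pics/{c}0.png",im)
    print(c,{k:np.round(v,3).tolist() for k,v in vision.camera_model(c).items()})
    for n in ["blank","cradle","stop","plunger_tip","gap_top","low_a","square_blank","short_blank"]:
        print(n,[(np.round(d['location'],1).tolist(),round(d['confidence'],2)) for d in vision.place_of(n,c)])
    print([(d['bbox'],round(d['confidence'],2)) for d in vision.spot_in("blank",c)])
print(vision.camera_model("wrist"), r.read_state()['t'])
a=np.hstack([cv2.imread("pics/scene0.png"),cv2.imread("pics/top0.png")])
E
```

```text
0.0 [0.16097073 0.60330395 0.23246455] [ 1.08763855e-03  9.91500900e-01 -1.30095247e-01 -9.71087819e-05] 0.011 0.08680282902861003
scene {'mtx': [[351.759, 0.0, 244.968], [0.0, 351.759, 193.611], [0.0, 0.0, 1.0]], 'rvec': [2.166, 1.104, -0.418], 'tvec': [-0.369, -0.218, 1.394]}
blank [([298.9, 167.4], 0.84), ([254.8, 144.2], 0.75), ([165.7, 259.1], 0.61), ([282.9, 124.1], 0.49)]
cradle [([167.6, 254.2], 0.82)]
stop [([140.3, 268.6], 0.97)]
plunger_tip [([140.9, 261.7], 0.49)]
gap_top [([159.5, 243.6], 0.61)]
low_a [([161.7, 249.4], 0.78), ([168.0, 258.6], 0.73), ([168.2, 253.8], 0.68)]
square_blank [([281.0, 197.7], 0.85)]
short_blank [([242.4, 212.1], 0.69)]
[([282.0, 154.9, 316.6, 183.6], 0.6), ([248.9, 131.9, 263.2, 159.9], 0.6), ([276.5, 109.7, 290.5, 138.5], 0.54)]
top {'mtx': [[494.982, 0.0, 258.402], [0.0, 494.982, 194.128], [0.0, 0.0, 1.0]], 'rvec': [2.148, -2.139, 0.166], 'tvec': [0.077, 0.497, 1.65]}
blank [([142.4, 269.9], 0.89), ([192.2, 257.1], 0.67), ([176.5, 199.8], 0.6)]
cradle [([340.1, 187.7], 0.65), ([285.6, 123.9], 0.21)]
stop [([364.3, 186.9], 0.81)]
plunger_tip 
[... 154 characters left out ...]
7.1, 182.5], 0.57)]
short_blank [([264.4, 182.0], 0.84)]
[([172.5, 180.4, 188.1, 218.9], 0.69), ([123.8, 249.8, 154.9, 291.2], 0.68), ([177.8, 237.9, 209.6, 274.1], 0.55)]
{'mtx': array([[297.31863964,   0.        , 260.99380355],
       [  0.        , 297.31863964, 187.85147391],
       [  0.        ,   0.        ,   1.        ]]), 'tool_from_camera': array([[ 9.16722555e-05, -9.55856260e-01, -2.93834651e-01,
         8.24402276e-02],
       [ 9.99999977e-01,  1.43893045e-04, -1.56104169e-04,
         1.41115250e-04],
       [ 1.91493909e-04, -2.93834630e-01,  9.55856252e-01,
        -1.52022741e-01],
       [ 0.00000000e+00,  0.00000000e+00,  0.00000000e+00,
         1.00000000e+00]])} 1.0
```

View pics/top0.png

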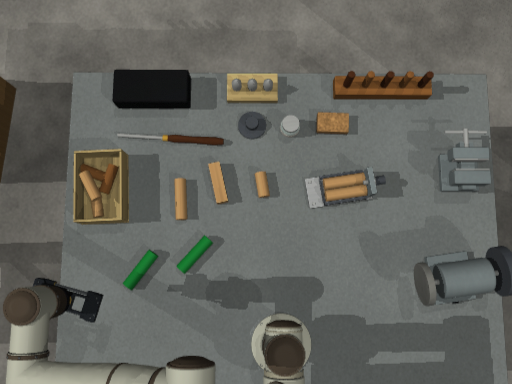

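View pics/scene0.png

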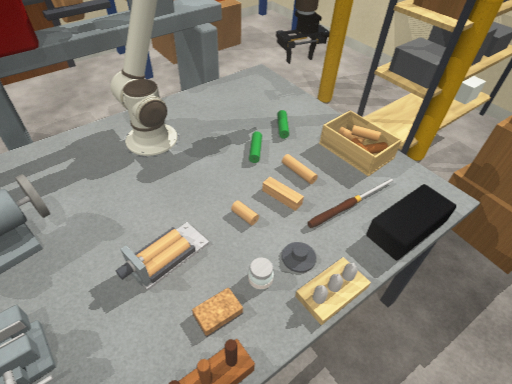

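The top view shows the round blank at about (180,199), the square one at (218,182) and the short one at (262,184). The cradle is at (343,188) with its stop plate on the right, at about (370,186). The green look-alikes are at (140,270) and (194,254). The scene view agrees: blank (298,167), square (282,193), short (245,212), cradle (167,255).

```bash
cat > h.py <<'E'
from plant import r, vision
import cv2, numpy as np
from scipy.spatial.transform import Rotation as R
def cam(c):
    m=vision.camera_model(c); Rm=cv2.Rodrigues(np.array(m['rvec'],float))[0]; t=np.array(m['tvec']).ravel()
    return np.array(m['mtx']),Rm,t
def ray(c,uv,tool=None):
    if c=="wrist":
        m=vision.camera_model(c);K=m['mtx'];T=m['tool_from_camera']
        d=(np.array(uv)-K[:2,2])/K[0,0];th=np.linalg.norm(d)
        v=np.r_[np.sin(th)*d/th,np.cos(th)]
        Rt=R.from_quat(np.roll(tool[1],-1)).as_matrix()
        return tool[0]+Rt@T[:3,3], Rt@T[:3,:3]@v
    K,Rm,t=cam(c); v=np.linalg.inv(K)@np.r_[uv,1]
    return -Rm.T@t, Rm.T@v
def plane(c,uv,z,tool=None):
    o,d=ray(c,uv,tool); return o+d*(z-o[2])/d[2]
def tri(*rs):
    A=0;b=0
    for o,d in rs:
        d=d/np.linalg.norm(d);P=np.eye(3)-np.outer(d,d);A=A+P;b=b+P@o
    return np.linalg.solve(A,b)
def axis(reg):
    """centre and end-mid pixels of an outline along its long axis"""
    (c,s,a)=cv2.minAreaRect(np.argwhere(reg)[:,::-1].astype(np.float32))
    b=cv2.boxPoints((c,s,a)); e=[(b[i]+b[(i+1)%4])/2 for i in range(4)]
    k=0 if np.linalg.norm(e[0]-e[2])>np.linalg.norm(e[1]-e[3]) else 1
    return np.array(c),e[k],e[k+2]
def tool():
    s=r.read_state(); return np.array(s['eef_pos']),np.array(s['eef_rot'])
E
python3 - <<'E'
from h import *
np.set_printoptions(precision=4,suppress=True)
o={}
for c in ["scene","top"]:
    vision.snapshot(c)
    for n,z in [("blank",.02),("low_a",.032),("square_blank",.02),("short_blank",.02)]:
        for d in vision.outline_of(n,c):
            if d['confidence']<.3: continue
            C,a,b=axis(d['region']); A,B=plane(c,a,z),plane(c,b,z)
            v=A-B
            print(c,n,round(d['confidence'],2),C,plane(c,C,z)[:2],"len",np.linalg.norm(v).round(3),"ang",np.degrees(np.arctan2(v[1],v[0]))%180)
for n,z in [("cradle",0),("stop",0),("plunger_tip",.066),("gap_top",.066)]:
    P={}
    for c in ["scene","top"]:
        d=vision.place_of(n,c)
        if d: P[c]=d[0]['location']; print(n,c,plane(c,P[c],z))
    if len(P)==2: print("tri",tri(*[ray(c,p) for c,p in P.items()]))
print("blank tri",tri(ray("scene",(298.9,167.4)),ray("top",(180.5,199.5))))
E
```

```text
scene blank 0.79 [254.6707 146.9634] [0.2964 0.2858] len 0.18 ang 138.55032471922254
scene blank 0.79 [282.0846 123.6769] [0.2427 0.4682] len 0.188 ang 143.803106166475
scene blank 0.77 [298.7405 168.3568] [0.4827 0.3418] len 0.16 ang 3.886757638269529
scene blank 0.37 [297.5 257.5] [0.7585 0.0861] len 0.094 ang 54.21000018179451
scene low_a 0.93 [158.9769 245.1503] [ 0.4993 -0.2157] len 0.134 ang 100.09959627045784
scene low_a 0.81 [165.8 255.4] [ 0.5417 -0.2161] len 0.141 ang 99.64341939298247
scene low_a 0.7 [243.14 212.48] [0.5412 0.0528] len 0.107 ang 9.76041757991382
scene short_blank 0.8 [243.94 212.58] [0.535  0.0607] len 0.102 ang 9.724826983241485
top blank 0.93 [180.45   199.0017] [0.4818 0.3469] len 0.14 ang 3.459380530658689
top blank 0.89 [194.0387 254.7348] [0.2917 0.2957] len 0.139 ang 138.6588065889921
top blank 0.7 [140.0976 269.8781] [0.2404 0.4759] len 0.145 ang 142.5161453272667
top low_a 0.97 [345.1578 192.9073] [ 0.5035 -0.2181] len 0.146 ang 100.16391467845493
top low_a 0.86 [343.653  180.8874] [ 0.5452 -0.2139] len 0.145 ang 100.1207778930342
top square_blank 0.84 [218.0158 182.7909] [0.5389 0.2186] len 0.146 ang 12.349139383815832
top short_blank 0.86 [261.8654 184.3269] [0.5342 0.067 ] len 0.09 ang 11.301974221197538
cradle scene [ 0.5257 -0.2014  0.    ]
cradle top [ 0.5247 -0.2069  0.    ]
tri [ 0.5255 -0.2041  0.0016]
stop scene [ 0.5303 -0.2854  0.    ]
stop top [ 0.536  -0.2772  0.    ]
tri [ 0.534  -0.2812  0.0024]
plunger_tip scene [ 0.5411 -0.2822  0.066 ]
plunger_tip top [0.7365 0.0949 0.066 ]
tri [ 0.6665 -0.1026  0.2237]
gap_top scene [ 0.5251 -0.2161  0.066 ]
gap_top top [ 0.5179 -0.22    0.066 ]
tri [ 0.52  -0.218  0.061]
blank tri [0.4797 0.3461 0.0202]
```

Emit:
arm_command --pt "0.047 0.0207 0.01 0 1" --pt "0.047 0.0207 0.01 0 1" --pt "0.047 0.0207 0.01 0 1" --pt "0.047 0.0207 0.01 0 1" --pt "0.047 0.0207 0.01 0 1" --pt "0.047 0.0207 0.01 0 1" --pt "0.047 0.0207 0.01 0 1" --pt "0.047 0.0207 0.01 0 1" --pt "0 0 0 -9.25 1" --pt "0 0 0 -9.25 1" --pt "0 0 0 0 1" --pt "0 0 0 0 1"

```text
t: 3.4
eef_pos: [0.4817, 0.347, 0.1536]
eef_rot: [-0.0, 1.0, 0.03, 0.0]
force: [-0.2, 0.1, -0.2]
grip_width: 0.0872
grasp_force: 0.0
```

```bash
cat >> h.py <<'E'
def move(x,y,z,yaw):
    """shift in current tool axes, then turn (deg about tool z) to reach a pose with tool x at world yaw"""
    p,q=tool(); M=R.from_quat(np.roll(q,-1)).as_matrix()
    w=np.degrees(np.arctan2(M[1,0],M[0,0]))
    print("at",p.round(4),"yaw",w.round(2),"z",M[:,2].round(3),"shift",(M.T@(np.array([x,y,z])-p)).round(4),"turn",round(w-yaw,2))
E
python3 - <<'E'
from h import *
t=tool(); im=vision.snapshot("wrist"); cv2.imwrite("pics/w1.png",im)
for d in vision.outline_of("blank","wrist"):
    C,a,b=axis(d['region']); print(d['confidence'],d['bbox'],C,[plane("wrist",p,.02,t).round(4) for p in (C,a,b)])
move(.482,.346,.021,3.5); s=r.read_state(); print(s['t'],s['qpos'],s['force'])
E
```

```text
0.96 [164.2, 304.0, 199.6, 321.6] [182.60656738 310.82788086] [array([0.3071, 0.4357, 0.02  ]), array([0.3061, 0.4573, 0.02  ]), array([0.3077, 0.4148, 0.02  ])]
0.83 [298.6, 281.4, 348.4, 308.9] [321.5 296. ] [array([0.3439, 0.2648, 0.02  ]), array([0.3434, 0.2319, 0.02  ]), array([0.3435, 0.2962, 0.02  ])]
0.71 [368.3, 0.0, 416.2, 9.0] [391.    4.5] [array([0.6783, 0.2263, 0.02  ]), array([0.6857, 0.1978, 0.02  ]), array([0.6723, 0.2527, 0.02  ])]
0.64 [244.0, 108.1, 286.7, 252.5] [264.5 179.5] [array([0.4851, 0.3432, 0.02  ]), array([0.5556, 0.3476, 0.02  ]), array([0.4044, 0.338 , 0.02  ])]
at [0.4816 0.3471 0.1536] yaw 3.5 z [ 0.  0. -1.] shift [0.0004 0.0011 0.1326] turn -0.0
3.5 [ 8.97094446e-01  3.98931770e-01 -1.83562168e-01 -1.81140985e-05
 -9.88185507e-01  7.34787674e-01] [ 0.15759847 -0.48021851  0.48868329]
```

View pics/w1.png

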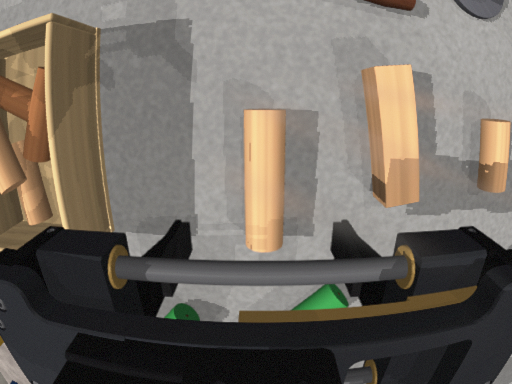

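The blank is centred between the open fingers, with its columns 244–286 against a finger midpoint of about 263. No neighbour is close, so I'll descend and grip.

Emit:
arm_command --pt "0 0.0015 0.03 0 1" --pt "0 0 0.035 0 1" --pt "0 0 0.035 0 1" --pt "0 0 0.025 0 1" --pt "0 0 0.0075 0 1" --pt "0 0 0 0 1" --pt "0 0 0 0 0" --pt "0 0 0 0 0" --pt "0 0 0 0 0" --pt "0 0 0 0 0" --pt "0 0 0 0 0" --pt "0 0 0 0 0"

```text
t: 5.0
eef_pos: [0.4818, 0.3453, 0.0211]
eef_rot: [0.0, 1.0, 0.031, -0.0]
force: [-1.1, -0.2, 1.0]
grip_width: 0.0394
grasp_force: 30.0
```

Emit:
arm_command --pt "0 0 -0.03 0 0" --pt "0 0 -0.055 0 0" --pt "0 0 -0.055 0 0" --pt "0 0.04 0 0 0" --pt "0 0.06 0 0 0" --pt "0 0.06 0 0 0" --pt "0 0.06 0 0 0" --pt "0 0.06 0 0 0" --pt "0 0.06 0 0 0" --pt "0 0.06 0 0 0" --pt "0 0.06 0 0 0" --pt "0 0.058 0 0 0"

```text
t: 6.5
eef_pos: [0.5135, -0.1735, 0.1608]
eef_rot: [-0.0, 1.0, 0.031, -0.0]
force: [0.8, 0.4, -1.0]
grip_width: 0.0396
grasp_force: 30.0
```

Emit:
arm_command --pt "0 0 0 10.5 0" --pt "0 0 0 10.5 0" --pt "0 0 0 10.5 0" --pt "0 0 0 10.5 0" --pt "0 0 0 10.5 0" --pt "0 0 0 10.5 0" --pt "0 0 0 10.5 0" --pt "0 0 0 10.0 0" --pt "0 0 0 0 0" --pt "0 0 0 0 0"

```text
t: 7.75
eef_pos: [0.5138, -0.1716, 0.1609]
eef_rot: [0.0, 0.767, -0.641, -0.0]
force: [0.5, 0.0, -1.0]
grip_width: 0.0394
grasp_force: 30.0
```

Run:
```python
from h import *
np.set_printoptions(precision=4,suppress=True)
t=tool(); im=vision.snapshot("wrist"); cv2.imwrite("pics/w2.png",im)
for n,z in (("blank",.16),("low_a",.032)):
  for d in vision.outline_of(n,"wrist"):
    C,a,b=axis(d['region']); print(n,d['confidence'],d['bbox'],C,[plane("wrist",p,z,t) for p in (C,a,b)])
for n,z in [("cradle",0),("stop",0),("plunger_tip",.066),("gap_top",.066)]:
    for d in vision.place_of(n,"wrist")[:2]: print(n,d['confidence'],d['location'],plane("wrist",d['location'],z,t))
move(.515,-.172,.16,-80); s=r.read_state(); print(s['t'],s['force'],s['grip_width'],s['grasp_force'])
```

```text
blank 0.9 [220.9, 116.9, 300.5, 310.9] [261.  213.5] [array([ 0.5186, -0.1909,  0.16  ]), array([ 0.528 , -0.2432,  0.16  ]), array([ 0.5061, -0.1218,  0.16  ])]
low_a 0.59 [212.4, 57.1, 259.1, 205.5] [236.5 131. ] [array([ 0.5469, -0.2181,  0.032 ]), array([ 0.5591, -0.2884,  0.032 ]), array([ 0.5351, -0.1435,  0.032 ])]
stop 0.74 [260.8, 60.7] [ 0.5368 -0.2918  0.    ]
plunger_tip 0.81 [260.2, 67.5] [ 0.5348 -0.2776  0.066 ]
at [ 0.5139 -0.1716  0.1611] yaw -79.92 z [ 0. -0. -1.] shift [ 0.0006 -0.001   0.0011] turn 0.08
8.1 [ 0.2149 -0.0415 -2.0104] 0.03902205036452665 29.9982887506485
```

View pics/w2.png

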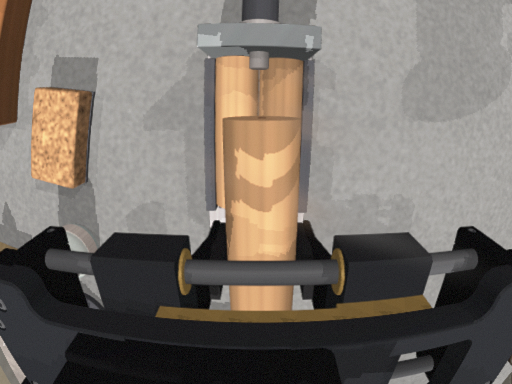

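The wrist view shows the blank's axis at column 261. The rails, stop and plunger (260,67) centre at about column 260, so sideways alignment is within about 1 mm and the yaw is right. I'll descend close to the gap.

Emit:
arm_command --pt "0.008 -0.001 0 0 0" --pt "0 0 0.02 0 0" --pt "0 0 0.03 0 0" --pt "0 0 0.025 0 0" --pt "0 0 0.011 0 0" --pt "0 0 0.003 0 0" --pt "0 0 0 0 0" --pt "0 0 0 0 0"

```text
t: 9.1
eef_pos: [0.5171, -0.1794, 0.0731]
eef_rot: [-0.001, 0.766, -0.642, 0.001]
force: [0.9, -0.0, -1.6]
grip_width: 0.0391
grasp_force: 30.0
```

Run:
```python
from h import *
np.set_printoptions(precision=4,suppress=True)
t=tool(); im=vision.snapshot("wrist"); cv2.imwrite("pics/w3.png",im)
for n,z in [("stop",0),("plunger_tip",.066)]:
    for d in vision.place_of(n,"wrist")[:1]: print(n,d['confidence'],d['location'],plane("wrist",d['location'],z,t))
d=vision.outline_of("blank","wrist")[0]; print(d['bbox'],plane("wrist",(260,d['bbox'][1]),.087,t))
move(.515,-.172,.0675,-80); s=r.read_state(); print(s['t'],s['force'],s['torque'],s['grip_width'])
```

```text
plunger_tip 0.69 [260.8, 67.8] [ 0.5357 -0.2762  0.066 ]
[220.3, 114.8, 300.6, 309.3] [ 0.5318 -0.2523  0.087 ]
at [ 0.5166 -0.1793  0.0726] yaw -79.94 z [ 0.001 -0.    -1.   ] shift [-0.0074  0.0003  0.0051] turn 0.06
9.3 [ 0.4088  0.5565 -0.9763] [ 0.0847 -0.0104  0.0362] 0.03896884823200557
```

View pics/w3.png

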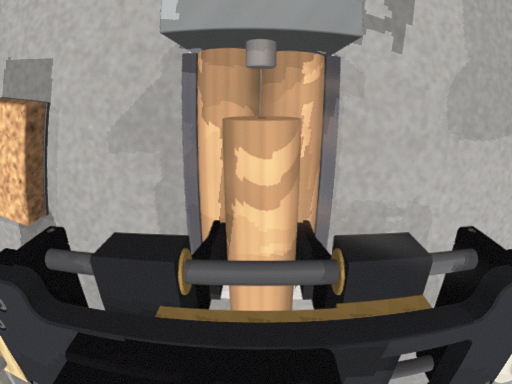

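Blank, gap, plunger (261,53) and rails (183 to 340) are all centred on column 261, and the plunger is about 24 mm ahead of the blank's end. Next I lower it gently.

Emit:
arm_command --pt "0 0 0.002 0 0" --pt "0 0 0.001 0 0" --pt "0 0 0.001 0 0" --pt "0 0 0.001 0 0" --pt "0 0 0 0 0" --pt "0 0 0 0 0"

```text
t: 10.05
eef_pos: [0.5185, -0.1791, 0.0685]
eef_rot: [-0.001, 0.767, -0.642, 0.002]
force: [1.2, 2.8, 4.4]
grip_width: 0.0393
grasp_force: 30.0
```

Emit:
arm_command --pt "0 0 0.0005 0 0" --pt "0 0 0.0005 0 0" --pt "0 0 0 0 0" --pt "0 0 0 0 0" --pt "0 0 0 0 0"

```text
t: 10.68
eef_pos: [0.5192, -0.1792, 0.0681]
eef_rot: [-0.002, 0.767, -0.642, 0.003]
force: [2.0, 2.3, 7.3]
grip_width: 0.0394
grasp_force: 30.0
```

Run:
```python
from h import *
np.set_printoptions(precision=4,suppress=True)
P=[]
for i in range(4):
    t=tool(); vision.snapshot("wrist")
    s=r.read_state(); P.append(np.r_[t[0],s['force']])
print(np.array(P))
d=vision.outline_of("blank","wrist")[0]; print(d['bbox'],plane("wrist",(260,d['bbox'][1]),.087,t))
for d in vision.place_of("plunger_tip","wrist")[:1]: print(d['confidence'],d['location'],plane("wrist",d['location'],.066,t))
move(.515,-.172,.0675,-80); s=r.read_state(); print(s['t'],s['force'],s['torque'],s['grip_width'])
```

```text
[[ 0.5192 -0.1792  0.0681  1.6065  1.7836  7.1591]
 [ 0.5192 -0.1792  0.0682  1.9569  2.213   7.3223]
 [ 0.5192 -0.1792  0.0682  0.9214  3.5399  7.7773]
 [ 0.5192 -0.1792  0.0682  0.6732  2.8432  7.5567]]
[220.5, 117.8, 302.8, 311.8] [ 0.5337 -0.2511  0.087 ]
0.64 [259.8, 240.9] [ 0.5216 -0.1809  0.066 ]
at [ 0.5192 -0.1793  0.0682] yaw -79.87 z [ 0.006 -0.001 -1.   ] shift [-0.0079  0.0028  0.0006] turn 0.13
10.975 [1.513  2.5105 7.1371] [ 0.8457 -0.4087 -0.0306] 0.039311136531837806
```

Emit:
arm_command --pt "0 -0.001 0 0 0" --pt "0 -0.001 0 0 0" --pt "0 0 0 0 0" --pt "0 0 0 0 0" --pt "0 0 0 0 0"

```text
t: 11.6
eef_pos: [0.5195, -0.1792, 0.068]
eef_rot: [-0.001, 0.767, -0.642, 0.001]
force: [-0.7, 1.0, 8.7]
grip_width: 0.0393
grasp_force: 30.0
```

Run:
```python
from h import *
im=vision.snapshot("wrist"); cv2.imwrite("pics/w4.png",im)
move(.515,-.172,.0675,-80); s=r.read_state(); print(s['t'],s['force'],s['torque'],s['grip_width'])
```

```text
at [ 0.5195 -0.1792  0.068 ] yaw -79.9 z [ 0.003 -0.001 -1.   ] shift [-0.0079  0.0032  0.0005] turn 0.1
11.65 [-1.06450997  1.95870311  8.97348932] [ 0.56595233  0.40298611 -0.05800419] 0.0390823022480869
```

View pics/w4.png

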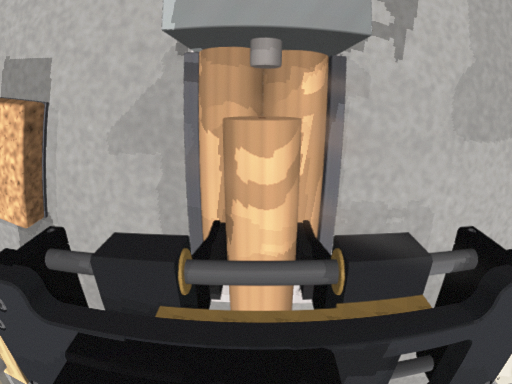

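The plunger now shows at (266,52) and the gap line at about column 264. The blank's end is at column 261, seated in the gap about 2 mm sideways of the plunger, which is inside the tolerance. It bears on the lower blanks with 7–9 N. I'll ease the downward load and slide.

Emit:
arm_command --pt "0.002 0.0005 -0.0005 0 0" --pt "0.003 0 0 0 0" --pt "0.004 0 0 0 0" --pt "0.004 0 0 0 0" --pt "0.004 0 0 0 0" --pt "0.003 0 0 0 0" --pt "0 0 0 0 0" --pt "0 0 0 0 0"

```text
t: 12.65
eef_pos: [0.5221, -0.1987, 0.0673]
eef_rot: [-0.001, 0.766, -0.643, 0.001]
force: [0.1, 3.0, 6.0]
grip_width: 0.039
grasp_force: 30.0
```

Run:
```python
from h import *
im=vision.snapshot("wrist"); cv2.imwrite("pics/w5.png",cv2.resize(im[0:260,140:390],None,fx=2,fy=2))
move(.515,-.172,.0675,-80); s=r.read_state(); print(s['t'],s['force'],s['torque'],s['grip_width'])
```

```text
at [ 0.522  -0.1987  0.0673] yaw -79.98 z [ 0.002 -0.    -1.   ] shift [-0.0275  0.0023 -0.0002] turn 0.02
12.7 [0.80099929 2.76715595 5.48556837] [ 0.97401542 -0.01420006 -0.25002078] 0.0394055907812085
```

View pics/w5.png

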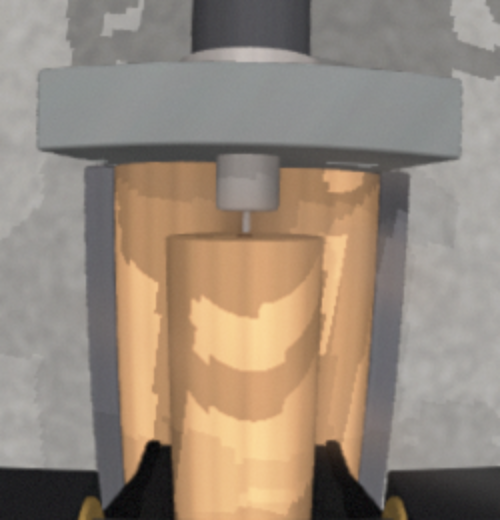

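The crop shows the blank's end (mid 244) now well centred on the plunger (248) and the gap (246), with about 5 mm to go to the plunger. I keep sliding in small steps.

Emit:
arm_command --pt "0.003 0 0 0 0" --pt "0.003 0 0 0 0" --pt "0.002 0 0 0 0" --pt "0.002 0 0 0 0" --pt "0.002 0 0 0 0" --pt "0 0 0 0 0" --pt "0 0 0 0 0"

```text
t: 13.58
eef_pos: [0.5237, -0.2091, 0.0673]
eef_rot: [-0.001, 0.766, -0.643, -0.0]
force: [-0.4, 9.4, 8.1]
grip_width: 0.0393
grasp_force: 30.0
```

Emit:
arm_command --pt "0.0015 0 0 0 0" --pt "0.0015 0 0 0 0" --pt "0.0015 0 0 0 0" --pt "0.001 0 0 0 0" --pt "0.001 0 0 0 0" --pt "0 0 0 0 0" --pt "0 0 0 0 0"

```text
t: 14.45
eef_pos: [0.5246, -0.2146, 0.0673]
eef_rot: [-0.001, 0.766, -0.643, -0.001]
force: [-1.1, 11.9, 9.4]
grip_width: 0.0392
grasp_force: 30.1
```

Emit:
arm_command --pt "0.001 0 0 0 0" --pt "0.001 0 0 0 0" --pt "0.0005 0 0 0 0" --pt "0.0005 0 0 0 0" --pt "0 0 0 0 0" --pt "0 0 0 0 0"

```text
t: 15.2
eef_pos: [0.525, -0.2172, 0.0673]
eef_rot: [-0.001, 0.766, -0.643, -0.001]
force: [-1.6, 14.9, 10.9]
grip_width: 0.0391
grasp_force: 30.1
```

Emit:
arm_command --pt "0.0007 0 0 0 0" --pt "0.0007 0 0 0 0" --pt "0.0006 0 0 0 0" --pt "0 0 0 0 0" --pt "0 0 0 0 0"

```text
t: 15.82
eef_pos: [0.5253, -0.2189, 0.0672]
eef_rot: [-0.001, 0.766, -0.643, -0.001]
force: [-0.9, 15.1, 11.2]
grip_width: 0.0393
grasp_force: 30.1
```

Emit:
arm_command --pt "0.0007 0 0 0 0" --pt "0.0007 0 0 0 0" --pt "0.0006 0 0 0 0" --pt "0 0 0 0 0" --pt "0 0 0 0 0"

```text
t: 16.45
eef_pos: [0.5253, -0.2191, 0.0672]
eef_rot: [-0.002, 0.766, -0.643, -0.002]
force: [-2.4, 22.8, 13.7]
grip_width: 0.0395
grasp_force: 30.1
```

Emit:
arm_command --pt "0.0005 0 0 0 0" --pt "0 0 0 0 0" --pt "0 0 0 0 0" --pt "0 0 0 0 0"

```text
t: 16.95
eef_pos: [0.5253, -0.2191, 0.0672]
eef_rot: [-0.002, 0.766, -0.643, -0.003]
force: [-1.6, 24.4, 15.0]
grip_width: 0.0391
grasp_force: 30.1
```

Run:
```python
from h import *
im=vision.snapshot("wrist"); cv2.imwrite("pics/w6.png",cv2.resize(im[0:260,140:390],None,fx=2,fy=2))
move(.515,-.172,.0675,-80); s=r.read_state(); print(s['t'],s['force'],s['torque'],s['grip_width'],s['grasp_force'])
```

```text
at [ 0.5253 -0.2191  0.0672] yaw -80.03 z [-0.001  0.007 -1.   ] shift [-0.0482  0.002   0.    ] turn -0.03
17.0 [-2.94550423 25.10550708 13.92607594] [ 7.49740507  0.67898691 -0.37419234] 0.03930996822789735 30.060938894748688
```

View pics/w6.png

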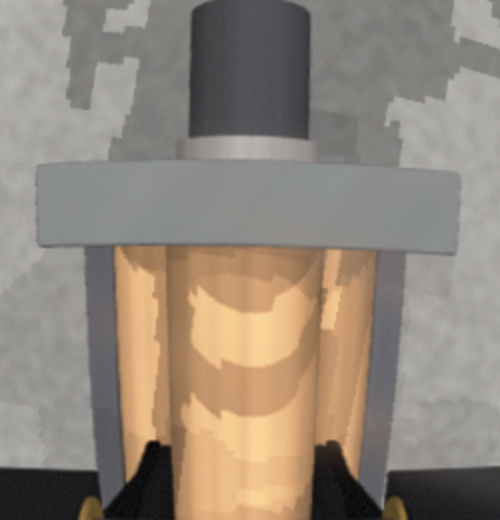

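The blank's end is flush with the stop plate (crop row 245) and the plunger is no longer visible. The push is steady at about 25 N, so I'm handing in.

```bash
python3 -c "
from plant import r
print(r.job_done())"
```

```text
the job is handed in; nothing more can be done
None
```

The matching blank is in the gap, held flush against the stop plate with the plunger hidden behind its end and a steady push of about 25 N; the job was handed in at about 17 s, and no pass or fail result came back.

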